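# Gauge the putter-head bores and sort the heads

### The job

Sort the two putter heads with the plug gauge: try the gauge in their bores, then stand each head the gauge goes fully into, down to its collar, upright on the green turf mat, and stand each head in which it stops short upright in the grey tray (both may belong in the same place). Put the gauge back in its wooden holder with its collar flat on top, and leave the other things on the bench alone.

Things in the scene. Friction and masses are not known exactly. Their poses are not given: they have to be found in the camera images.
- gauge_grip (a point): Middle of the handle of the steel plug gauge (loose, 0.15 kg, 128 mm long, upright at the start). From the bottom: pin 12 mm diameter, 66 mm long, tapered over its last 4 mm; collar 34 mm diameter, 6 mm thick; handle 26 mm diameter, 56 mm long. Point on the axis, 100 mm above the tip, 34 mm above the collar's underside. z points from tip to handle.
- gauge_tip (a point): Centre of the lower end of the gauge's pin.
- holder_top (a point): Centre of the top of the gauge's holder: a fixed dark wooden block 70 x 70 mm, 80 mm high, with an upright 22 mm hole right through it. The gauge hangs in it with the pin in the hole and the collar flat on this top.
- head_a_mid (a point): Loose steel mallet putter head, 0.4 kg, on its flat sole; looks like the other one. Point on its upright axis, 38 mm above the sole (half-way up). Block 65 (its x) x 95 (its y) x 30 mm high; round hosel at the centre, 26 mm outside, up to 72 mm, then a 31 mm lip at 76 mm. Grip the hosel from above. A stub may be left deep in its bore, unseen, for each head anew: none, one or both.
- head_a_mouth (a point): Centre of the mouth of that head's bore, level with its lip, 76 mm above the sole. Bore straight down, 14 mm diameter, tapered lead-in to 19 mm in the top 4 mm. Sound head: the gauge goes in till its collar lies on the lip (tip 66 mm below the mouth). With a stub the tip stops solidly 50 mm below the mouth, the collar 16 mm above the lip.
- head_b_mid (a point): Loose steel mallet putter head, 0.4 kg, on its flat sole; looks like the other one. Point on its upright axis, 38 mm above the sole (half-way up). Block 65 (its x) x 95 (its y) x 30 mm high; round hosel at the centre, 26 mm outside, up to 72 mm, then a 31 mm lip at 76 mm. Grip the hosel from above. A stub may be left deep in its bore, unseen, for each head anew: none, one or both.
- head_b_mouth (a point): Centre of the mouth of that head's bore, level with its lip, 76 mm above the sole. Bore straight down, 14 mm diameter, tapered lead-in to 19 mm in the top 4 mm. Sound head: the gauge goes in till its collar lies on the lip (tip 66 mm below the mouth). With a stub the tip stops solidly 50 mm below the mouth, the collar 16 mm above the lip.
- turf_mid (a point): Centre of the upper face of the green turf display mat, fixed, 210 mm (its x) by 160 mm (its y), 6 mm thick, flat: the place for sound heads. Room for both heads side by side along x, 95 mm apart, with their long sides along y.
- tray_mid (a point): Centre of the inner floor (6 mm above the bench) of the fixed grey plastic tray, the place for heads to be reworked: open-topped, outside 210 mm (its x) by 160 mm (its y) by 30 mm high, walls 6 mm thick. Room for both heads side by side along x, 95 mm apart, with their long sides along y.
- epoxy: Bystander, to be left alone: white resin bottle, 48 mm across, 130 mm tall.
- teecup: Bystander, to be left alone: clear cup, 68 mm across, 70 mm tall.
Not all that is in view belongs to the job. Leave any turquoise or yellow look-alike of the part that bears head_b_mid alone.

How it is judged:
By the outcome, as a careful person would: the job done as asked, in the order asked, and still so for the second after the job is handed in, with the robot touching nothing.
It also fails if it takes over 72 s, if anything falls off the work surface, if the arm or the gripper's body presses on something with over 40 N, if the wrist force passes 120 N, or if a joint passes its speed limit or range.

### The arm

A 6-joint arm with a two-finger parallel gripper is mounted at the origin on the work surface. World frame = base frame: x ahead of the robot, y to its left, z up, the work surface at z = 0. Lengths are in m, angles in rad, forces in N, time in s.
With the tool pointing down it reaches from about 0.35 to 0.775 m from the base axis. Payload 5.5 kg.
Tool frame: the origin (TCP) lies midway between the tips of the shut fingers; the grasp point (between the pads) lies 19 mm behind it; z points along the fingers, y is the line along which they close (so a half turn about z gives the same grasp; the last joint's range is limited). The gripper opens to 85 mm and grips with 20 to 120 N. Pads are 22 mm wide; open, the fingers measure 114 mm over their backs; the gripper's body (76 mm by 85 mm) begins 54 mm behind the grasp point. The pads swing forward as they close: fully open they stand 13 mm farther back than shut.
Start: joints at [-0.14, 0.313, 0.046, 1.304, 0, 1.431], TCP at [0.575, -0, 0.231] pointing down, gripper open.
Joint ranges: [-2.76, 2.76], [-0.86, 1.69], [-1.03, 1.26], [-2.2, 2.34], [-1.47, 1.5], [-3.14, 3.14]. Speed limits (rad/s): [2.57, 2.57, 3.14, 3.14, 3.14, 3.14].

### API

Orientations are given as a unit quaternion [w, x, y, z].
In Python, from workcell import env gives the robot as it stands.
- The arm moves only by the tool move_arm, never from a script. Its argument "targets" is a list of rows, each a list of 3 entries, a list of its own where there are three numbers: the shift along the tool's x, y, z in mm, then the turn, a rotation vector about the tool's x, y, z in units of 10 degrees (1.0 is 10 degrees), then the closure, from -1 (fully open) to 1 (shut). In form: [[[dx, dy, dz], [ax, ay, az], gripper], ...]. A call has 1 to 5 rows; each row is the pose to reach, as a shift and turn from the pose commanded when the call began, along the tool's axes at that moment; what a row does not reach only later rows make up. A row lasts 1/8 s, in which the tool goes at most 62.5 mm and 10.7 degrees, less where a joint would pass 70% of its speed; a pose out of reach is approached as far as the arm can. A call with a gripper value outside its range is refused whole. The fingers move at their own pace and stop on an object; "squeeze" is the grip in N (left out, the last holds). Time passes only in rows, so rows that repeat a pose let the fingers close. It gives the time, the measured TCP pose, the force, the opening and the grip force at its end, in the units of the state.
- env.get_state(): the state, without advancing time (a new reading comes with each control period).
- env.read_camera(name): name is "scene" or "side" or "wrist"; returns a dict with "pixels" (480x640x3 uint8, red, green, blue), "fovy" (degrees; the focal length in pixels is half the picture's height over the tangent of half this angle, whatever the lens; pixels are square), "cx", "cy" (the principal point, pixels), "extrinsics" (4x4, takes a point from world to camera coordinates); the wrist camera has in their place "mount" (4x4, takes a point from camera to tool coordinates, whose origin is the TCP and whose axes are the flange's). Camera axes: x right, y up, looking along -z (the intrinsics and any distortion apply to the point x, -y, -z); pixel columns grow to the right and rows downward; lengths in m; the calibration is good to about 2 mm. The wrist camera is an equidistant fisheye: a pixel r from the principal point sees the ray r / f radians off the axis. A picture is of the moment at which its call begins: read the wrist's pose just before it. There is no depth.
- env.hand_in(): hands the job in; it is judged then, once.
Trained networks look in a picture, given as the dict that the camera call returned (one of the last four; its "shot" number tells which), for a name from the list of things; names that differ only in an ending like _2 or _b are one class to them, and where a whole thing is asked for, a point or a joint stands for the part that bears it (a point fixed in the world has none). Each returns a list of dicts, best first, with "confidence" (0 to 1); they miss things now and then, are a little off and sometimes report something else, mostly with a low value. They report only what shows in the picture. A call takes as long as a camera call. They do not tell look-alikes from the thing itself.
- env.spot_in(thing, picture): "centre" ([x, y, z] in m, in world coordinates, good to about 4 mm: the middle of the surface that is visible of it).
- env.regions_of(thing, picture): "mask" (480x640 bool, what is visible of it).
- env.landmark_of(thing, picture): "centre" ([x, y, z] in m, in world coordinates, good to about 4 mm: a listed point, or the origin of a listed thing).
The state is a dict: "clock": time; "joint_pos": joint angles; "qvel": joint speeds; "tau": joint torques, N m; "tcp_pos": TCP position; "orientation": TCP orientation; "wrist_force": force on the tool from outside, world axes, zero at the start; "ft_torque": the same for the moment, N m; "finger_gap": finger opening in m; "grip_force": force on a finger pad.
Only numpy, scipy, OpenCV 4.12 (cv2) and the standard library are available. Lean on these libraries where they do the work, as an engineer would, in place of code of your own. Each camera call takes 0.05 s, during which the arm holds its last target. There are 200 camera calls.

## Working session

There is one attempt and no reset: what is moved stays moved. The work goes in short steps, Python scripts to look and compute and a tool call to move; the robot and the scene stay as the last step left them, time stands still between calls to the robot, and variables do not carry over. Pictures are saved under pics/ and viewed, at most 10 in all, crops included, and the job is handed in when it is done.

Besides the shell and the picture viewer there is one more tool, called in YAML: its name, and indented under it one key for each argument. move_arm: Moves the arm, as the interface text tells. Its arguments: {"type":"object","properties":{"targets":{"type":"array","items":{"type":"array"}},"squeeze":{"type":"number"}},"required":["targets"]}

```bash
ls; mkdir -p pics; cat > h.py <<'E'
import numpy as np, cv2
from workcell import env
from scipy.spatial.transform import Rotation as R
def save(p,n): cv2.imwrite(f'pics/{n}.png',p['pixels'][:,:,::-1])
def Rt(s):
    q=s['orientation']; return R.from_quat([q[1],q[2],q[3],q[0]])
def totool(w,s=None):
    s=s or env.get_state(); return Rt(s).inv().apply(np.array(w)-s['tcp_pos'])*1000
E
python3 - <<'E'
from h import *
s=env.get_state(); print(s['clock'],s['tcp_pos'],s['orientation'],Rt(s).as_matrix().round(3))
for c in ['scene','side']:
    p=env.read_camera(c); save(p,c+'0')
    for n in ['gauge_grip','holder_top','head_a_mid','head_a_mouth','turf_mid','tray_mid','epoxy','teecup','gauge_tip']:
        print(c,n,[(np.round(d['centre'],3).tolist(),round(d['confidence'],2)) for d in env.landmark_of(n,p)][:5])
    print(c,np.round(p['extrinsics'],4).tolist(),p['fovy'],p['cx'],p['cy'],p.keys())
print(env.get_state()['clock'])
E
```

```text
pics
0.0 [5.74521042e-01 5.89864254e-05 2.30422050e-01] [-6.94456820e-04  7.07111204e-01  7.07101817e-01 -5.31499612e-04] [[ 0.     1.    -0.002]
 [ 1.    -0.     0.   ]
 [ 0.    -0.002 -1.   ]]
scene gauge_grip [([0.681, 0.071, 0.116], 0.89)]
scene holder_top [([0.679, 0.074, 0.078], 0.97)]
scene head_a_mid [([0.456, -0.083, 0.041], 0.67)]
scene head_a_mouth [([0.452, -0.082, 0.08], 0.61), ([0.459, 0.079, 0.076], 0.18)]
scene turf_mid [([0.492, 0.293, 0.006], 0.96)]
scene tray_mid [([0.45, -0.317, 0.008], 0.81)]
scene epoxy [([0.695, 0.28, -0.0], 0.68)]
scene teecup [([0.694, -0.293, -0.002], 0.64), ([0.457, 0.079, 0.076], 0.6)]
scene gauge_tip [([0.452, -0.316, 0.004], 0.37)]
scene [[0.0481, 0.9988, -0.0104, -0.012], [-0.6113, 0.0377, 0.7905, 0.1997], [0.7899, -0.0316, 0.6124, -1.3845], [0.0, 0.0, 0.0, 1.0]] 55.63985684380137 318.47847742462324 237.31204146756792 dict_keys(['pixels', 'fovy', 'cx', 'cy', 'extrinsics', 'shot'])
side gauge_grip [([0.674, 0.071, 0.116], 0.87)]
side holder_top [([0.675, 0.071, 0.08], 0.64)]
side head_a_mid [([0.456, -0.082, 0.035], 0.77)]
side head_a_mouth [([0.455, -0.084, 0.077], 0.91)]
side turf_mid [([0.485, 0.291, 0.011], 0.92), ([0.691, -0.293, 0.002], 0.42)]
side tray_mid [([0.45, -0.315, 0.006], 0.85)]
side epoxy [([0.696, 0.28, 0.002], 0.56), ([0.455, -0.082, 0.037], 0.4)]
side teecup [([0.692, -0.295, 0.002], 0.95), ([0.461, 0.082, 0.037], 0.46), ([0.455, -0.085, 0.036], 0.34)]
side gauge_tip []
side [[-0.9771, -0.2119, 0.0189, 0.4385], [0.1203, -0.4775, 0.8704, -0.1291], [-0.1754, 0.8527, 0.492, -1.2384], [0.0, 0.0, 0.0, 1.0]] 48.377890718109896 323.6456556681523 238.28790190813888 dict_keys(['pixels', 'fovy', 'cx', 'cy', 'extrinsics', 'shot'])
1.0
```

View pics/scene0.png

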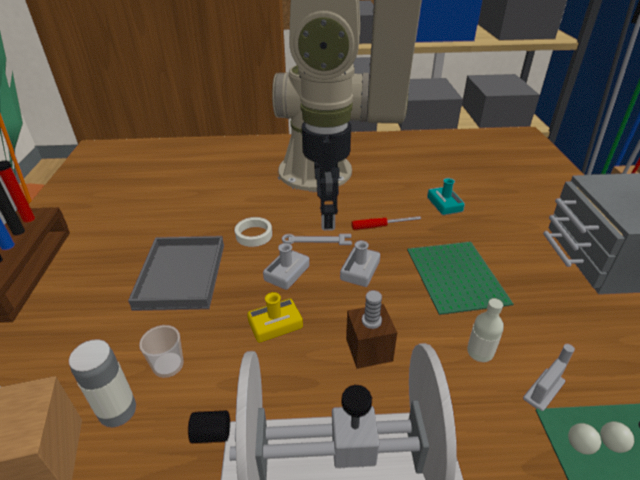

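View pics/side0.png

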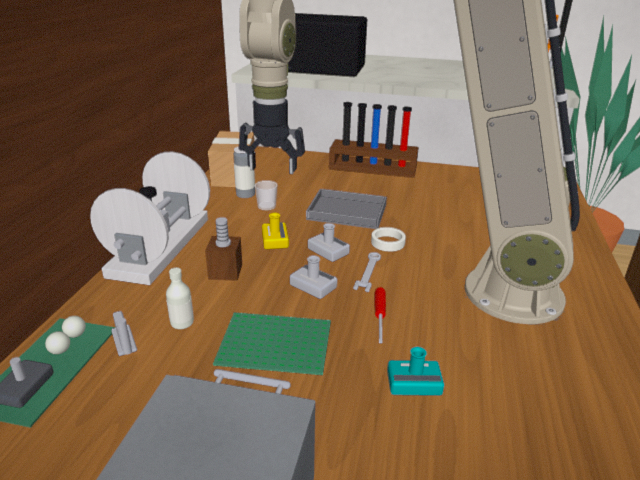

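The scene view shows the grey heads at px (286,262) and (362,262), the gauge in its holder at (372,330), the tray at (180,270) and the turf at (458,275). The yellow (275,317) and turquoise (446,197) heads are look-alikes. The side view agrees. Next I'll get the yaws and use the wrist view.

```bash
cat >> h.py <<'E'
def rays(p,uv,s=None):
    uv=np.atleast_2d(uv).astype(float); f=240/np.tan(np.radians(p['fovy']/2))
    x=(uv[:,0]-p['cx'])/f; y=(uv[:,1]-p['cy'])/f
    if 'mount' in p:
        r=np.hypot(x,y)+1e-9; d=np.c_[x/r*np.sin(r),-y/r*np.sin(r),-np.cos(r)]
        M=np.array(p['mount']); T=np.eye(4); T[:3,:3]=Rt(s).as_matrix(); T[:3,3]=s['tcp_pos']; W=T@M
    else:
        d=np.c_[x,-y,-np.ones_like(x)]; W=np.linalg.inv(p['extrinsics'])
    return W[:3,3], d@W[:3,:3].T
def plane(p,uv,z,s=None):
    o,d=rays(p,uv,s); return (o+d*((z-o[2])/d[:,2])[:,None])[:,:2]
def rect(p,mask,z,s=None):
    v,u=np.nonzero(mask); (c,wh,a)=cv2.minAreaRect((plane(p,np.c_[u,v],z,s)*1000).astype(np.float32))
    return np.round(c),np.round(wh),round(a,1)
E
python3 - <<'E'
from h import *
s=env.get_state(); p=env.read_camera('wrist'); save(p,'w0')
for n in ['head_a_mid','head_a_mouth','gauge_grip','holder_top']:
    print(n,[(np.round(d['centre'],3).tolist(),round(d['confidence'],2)) for d in env.landmark_of(n,p)][:5])
for m in env.regions_of('head_a_mid',p)[:4]:
    k=m['mask']; v,u=np.nonzero(k); print('head',m['confidence'],k.sum(),u.mean(),v.mean(),rect(p,k,.03,s))
p=env.read_camera('scene')
for n,z in [('turf_mid',.006),('tray_mid',.03),('head_a_mid',.02)]:
    for m in env.regions_of(n,p)[:4]:
        k=m['mask']; v,u=np.nonzero(k); print(n,m['confidence'],k.sum(),u.mean(),v.mean(),rect(p,k,z))
print(env.get_state()['clock'])
E
```

```text
head_a_mid [([0.455, -0.082, 0.04], 0.96)]
head_a_mouth [([0.453, -0.079, 0.075], 0.91)]
gauge_grip [([0.675, 0.075, 0.112], 0.94)]
holder_top []
head 0.66 4934 206.05999189298743 281.1323469801378 (array([459., -78.]), array([79., 94.]), 56.3)
turf_mid 0.58 4867 456.8498048078899 277.75755085268133 (array([487., 294.]), array([219., 165.]), 6.6)
tray_mid 0.92 5589 178.08140991232779 274.22562175702274 (array([ 462., -313.]), array([169., 237.]), 88.6)
tray_mid 0.56 1482 485.8792172739541 332.32321187584347 (array([660., 298.]), array([ 50., 172.]), 58.4)
1.5
```

View pics/w0.png

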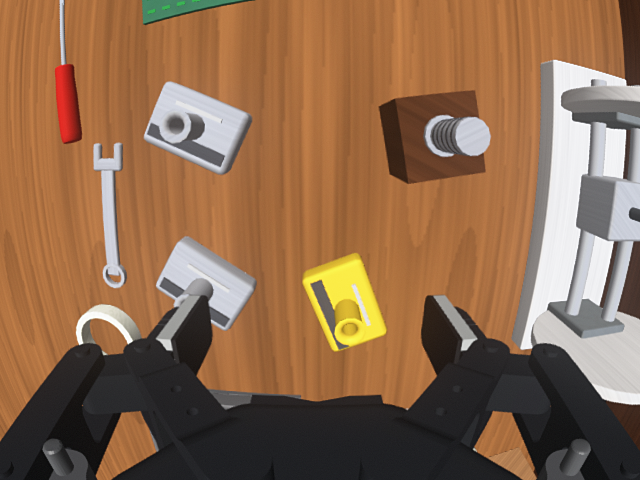

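The wrist view shows head B with its mouth at (175,126) and block corners (170,83), (250,118), (228,172), (148,138). Head A is partly hidden at (205,280), and the gauge is at (465,137). I'll turn these into positions and yaws.

```bash
python3 - <<'E'
from h import *
s=env.get_state(); p=env.read_camera('wrist')
for n,uv in [('B',[(170,83),(250,118),(228,172),(148,138)]),('A',[(186,238),(255,282),(231,329),(158,289)])]:
    c=plane(p,uv,.03,s); e=np.diff(c,axis=0); print(n,c.round(3).tolist(),np.hypot(*e.T).round(3),np.degrees(np.arctan2(e[:,1],e[:,0])).round(1))
print('mouthB',plane(p,[(175,126)],.076,s)); print('gauge top',plane(p,[(473,136)],.142,s))
print(env.landmark_of('head_b_mouth',p)[:3])
p=env.read_camera('scene')
for m,z in [(env.regions_of('turf_mid',p)[0]['mask'],.006),(env.regions_of('tray_mid',p)[0]['mask'],.03)]:
    v,u=np.nonzero(m); q=np.c_[u,v]
    cn,_=cv2.findContours(m.astype(np.uint8),0,2); cn=max(cn,key=cv2.contourArea)
    ap=cv2.approxPolyDP(cn,8,True)[:,0]; c=plane(p,ap,z); e=np.diff(np.r_[c,c[:1]],axis=0)
    print(ap.tolist(),c.round(3).tolist(),np.hypot(*e.T).round(3),np.degrees(np.arctan2(e[:,1],e[:,0])).round(1),c.mean(0))
print(totool([.677,.073,.114]),env.get_state()['clock'])
E
```

```text
B [[0.436, 0.128], [0.515, 0.088], [0.493, 0.038], [0.411, 0.075]] [0.088 0.055 0.09 ] [ -26.5 -113.8  155.5]
A [[0.446, -0.026], [0.514, -0.072], [0.485, -0.128], [0.406, -0.083]] [0.083 0.063 0.09 ] [ -33.7 -118.3  150.4]
mouthB [[0.45892716 0.08265711]]
gauge top [[0.67845618 0.07386048]]
[{'centre': [0.4556, 0.0838, 0.0761], 'confidence': 0.92}, {'centre': [0.6063, -0.1018, 0.0769], 'confidence': 0.69}]Traceback (most recent call last):
  File "<stdin>", line 8, in <module>
IndexError: list index out of range
```

move_arm:
  targets:
    - [[35,50,0],[0,0,-1],-1]
    - [[73,102,0],[0,0,-2],-1]
    - [[73,102,0],[0,0,-3],-1]
    - [[73,102,0],[0,0,-4],-1]
    - [[73,102,0],[0,0,-5],-1]

```text
clock: 2.33
tcp_pos: [0.6772, 0.0733, 0.2307]
orientation: [-0.0, 0.339, 0.941, -0.0]
wrist_force: [-1.3, -0.1, 0.5]
finger_gap: 0.0852
grip_force: 0.0
```

move_arm:
  targets:
    - [[0,0,0],[0,0,-1],-1]
    - [[0,0,0],[0,0,-2],-1]
    - [[0,0,0],[0,0,-3],-1]
    - [[0,0,0],[0,0,-4],-1]
    - [[0,0,0],[0,0,-4],-1]

```text
clock: 2.95
tcp_pos: [0.677, 0.073, 0.2312]
orientation: [-0.0, 0.001, 1.0, -0.0]
wrist_force: [-0.5, 0.1, 0.5]
finger_gap: 0.0853
grip_force: 0.0
```

```bash
python3 - <<'E'
from h import *
s=env.get_state(); p=env.read_camera('wrist'); save(p,'w1')
print(s['tcp_pos'],Rt(s).as_matrix().round(3).tolist(),s['joint_pos'])
for n in ['gauge_grip','holder_top','gauge_tip']:
    for d in env.landmark_of(n,p)[:2]: print(n,np.round(d['centre'],4),round(d['confidence'],2),totool(d['centre'],s).round(1))
E
```

```text
[0.67702164 0.07300413 0.23120268] [[-1.0, 0.002, -0.0], [0.002, 1.0, -0.0], [0.0, -0.0, -1.0]] [-1.03325747e-02  5.32203164e-01  3.77689623e-01  1.41639867e+00
 -1.50433262e-05 -8.46299198e-03]
gauge_grip [0.6768 0.0748 0.1121] 0.61 [  0.2   1.8 119.1]
```

View pics/w1.png

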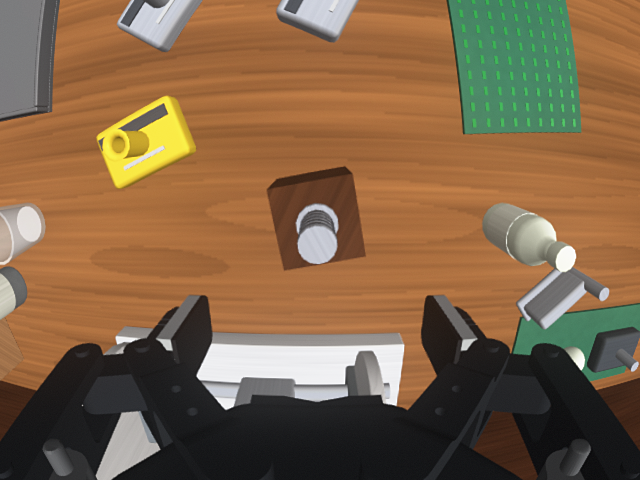

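The gauge top is at (317,245), centred between the fingers. The roller stand lies behind it, so I'll check its clearance before descending.

```bash
python3 - <<'E'
from h import *
s=env.get_state(); p=env.read_camera('wrist')
print('gauge top',plane(p,[(317,246)],.142,s), 'holder', plane(p,[(268,186),(350,168),(365,257),(283,270)],.08,s).round(3).tolist())
print('stand edge',plane(p,[(120,330),(405,335)],.02,s).round(3).tolist())
for z in (0.05,.1,.15,.2): print('wheel',z,plane(p,[(368,350)],z,s).round(3))
E
```

```text
gauge top [[0.67918325 0.07392972]] holder [[0.648, 0.035], [0.634, 0.1], [0.707, 0.114], [0.719, 0.045]]
stand edge [[0.822, -0.164], [0.82, 0.172]]
wheel 0.05 [[0.819 0.127]]
wheel 0.1 [[0.786 0.118]]
wheel 0.15 [[0.754 0.11 ]]
wheel 0.2 [[0.722 0.102]]
```

move_arm:
  targets:
    - [[-1,1,50],[0,0,0],-1]
    - [[-1,1,100],[0,0,0],-1]
    - [[-1,1,134],[0,0,0],-1]
    - [[-1,1,134],[0,0,0],1]
    - [[-1,1,134],[0,0,0],1]
  squeeze: 60

```text
clock: 3.82
tcp_pos: [0.679, 0.074, 0.099]
orientation: [0.001, 0.0, 1.0, 0.0]
wrist_force: [-0.1, -0.6, 1.1]
finger_gap: 0.0514
grip_force: 0.0
```

move_arm:
  targets:
    - [[0,0,0],[0,0,0],1]
    - [[0,0,0],[0,0,0],1]
    - [[0,0,0],[0,0,0],1]

```text
clock: 4.2
tcp_pos: [0.6796, 0.0739, 0.0999]
orientation: [0.002, 0.0, 1.0, -0.0]
wrist_force: [0.1, -0.8, 6.7]
finger_gap: 0.0249
grip_force: 58.6
```

move_arm:
  targets:
    - [[0,0,-40],[0,0,0],1]
    - [[0,0,-80],[0,0,0],1]
    - [[0,0,-100],[0,0,0],1]
    - [[0,0,-100],[0,0,0],1]

```text
clock: 4.7
tcp_pos: [0.6793, 0.074, 0.1998]
orientation: [0.002, -0.0, 1.0, -0.0]
wrist_force: [0.4, -0.1, -2.3]
finger_gap: 0.0248
grip_force: 59.0
```

move_arm:
  targets:
    - [[50,2,0],[0,0,0],1]
    - [[105,4,0],[0,0,0],1]
    - [[160,6,0],[0,0,0],1]
    - [[222,9,0],[0,0,0],1]
    - [[222,9,0],[0,0,0],1]

```text
clock: 5.32
tcp_pos: [0.4484, 0.0834, 0.1947]
orientation: [-0.004, -0.0, 1.0, 0.0]
wrist_force: [1.4, -0.6, -1.6]
finger_gap: 0.0248
grip_force: 59.0
```

```bash
python3 - <<'E'
from h import *
s=env.get_state(); p=env.read_camera('wrist'); save(p,'w2')
print(s['clock'],s['tcp_pos'],Rt(s).as_matrix().round(3).tolist(),s['wrist_force'])
for n in ['gauge_grip','gauge_tip','head_b_mouth','head_b_mid','turf_mid','tray_mid']:
    for d in env.landmark_of(n,p)[:3]: print(n,np.round(d['centre'],4),round(d['confidence'],2),totool(d['centre'],s).round(1))
E
```

```text
5.325 [0.44840446 0.08341561 0.19473887] [[-1.0, -0.001, -0.009], [-0.001, 1.0, 0.0], [0.009, 0.0, -1.0]] [ 1.4415648  -0.63196052 -1.58349607]
gauge_grip [0.4436 0.0872 0.2071] 0.93 [  4.9   3.8 -12.3]
gauge_tip [0.4463 0.0796 0.1044] 0.56 [ 1.3 -3.8 90.4]
head_b_mouth [0.455  0.0811 0.0806] 0.55 [ -7.6  -2.3 114.1]
head_b_mid [0.4584 0.0816 0.041 ] 0.86 [-11.3  -1.8 153.6]
head_b_mid [ 0.6056 -0.1048  0.0326] 0.86 [-158.4 -188.4  160.8]
turf_mid [0.4828 0.2967 0.0067] 0.55 [-36.2 213.2 187.7]
```

View pics/w2.png

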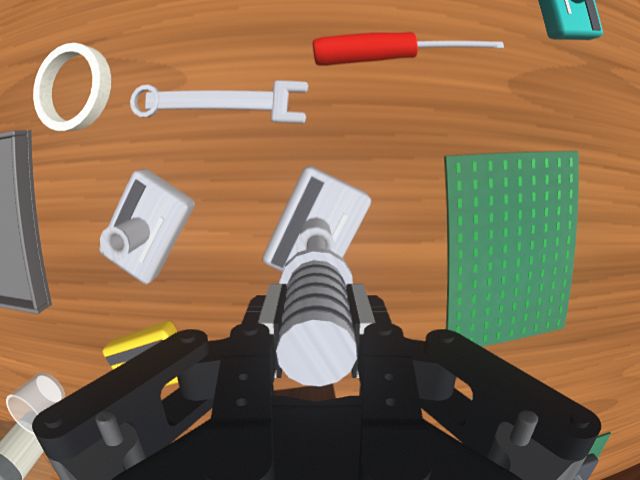

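The wrist view shows the held gauge over head B, with its collar at (317,272). Head A's mouth is at (118,239), and the turf corners are at (446,157), (578,152) and (564,326). Next I'll read the settled pose and measure these.

```bash
python3 - <<'E'
from h import *
s=env.get_state(); p=env.read_camera('wrist'); s=env.get_state(); print(s['tcp_pos'],s['orientation'])
print('A mouth',plane(p,[(115,240)],.076,s))
c=plane(p,[(446,157),(578,152),(564,326),(446,340)],.006,s); print('turf',c.round(3).tolist())
e=np.diff(c,axis=0); print(np.hypot(*e.T),np.degrees(np.arctan2(e[:,1],e[:,0])))
for n,uv in [('B',[(309,168),(371,202),(320,265),(265,263)]),('A',[(140,170),(194,202),(150,283),(106,258)])]:
    c=plane(p,uv,.03,s); e=np.diff(c,axis=0); print(n,c.round(3).tolist(),np.hypot(*e.T).round(3),np.degrees(np.arctan2(e[:,1],e[:,0])).round(1))
c=plane(p,[(30,130),(49,303)],.03,s);print('tray',c,np.degrees(np.arctan2(*(c[1]-c[0])[::-1])))
print(totool([.458,.082,.186],s))
E
```

```text
[0.45709512 0.08287224 0.19706898] [ 2.67786463e-05  1.31449279e-04  9.99999991e-01 -4.82953912e-06]
A mouth [[ 0.46419109 -0.08134843]]
turf [[0.404, 0.204], [0.386, 0.363], [0.593, 0.387], [0.597, 0.225]]
[0.15964136 0.20830752 0.16221764] [ 96.22804427   6.64056735 -88.7715557 ]
B [[0.415, 0.077], [0.444, 0.13], [0.5, 0.087], [0.498, 0.038]] [0.06  0.071 0.049] [ 61.5 -37.4 -92. ]
A [[0.412, -0.075], [0.443, -0.024], [0.52, -0.077], [0.496, -0.124]] [0.06  0.095 0.053] [  59.1  -34.6 -117.8]
tray [[ 0.36033207 -0.20957932]
 [ 0.55148356 -0.21946046]] -2.9591394204221975
[-0.90451723 -0.87189883 11.06903363]
```

move_arm:
  targets:
    - [[-1,-1,12],[0,0,0],1]
    - [[-1,-1,27],[0,0,0],1]
    - [[-1,-1,27],[0,0,0],1]
    - [[-1,-1,27],[0,0,0],1]

```text
clock: 6.22
tcp_pos: [0.4569, 0.082, 0.1701]
orientation: [-0.0, -0.0, 1.0, 0.0]
wrist_force: [0.2, -0.8, -1.4]
finger_gap: 0.0251
grip_force: 59.0
```

```bash
python3 - <<'E'
from h import *
s=env.get_state(); print(s['tcp_pos'],s['clock']); ims=[]
for c in ['scene','side']:
    p=env.read_camera(c)
    for n in ['gauge_tip','head_b_mouth','gauge_grip','head_b_mid']:
        for d in env.landmark_of(n,p)[:3]: print(c,n,np.round(d['centre'],4),round(d['confidence'],2))
    M=np.array(p['extrinsics']); f=240/np.tan(np.radians(p['fovy']/2)); q=M[:3,:3]@[.458,.082,.08]+M[:3,3]
    u=int(p['cx']-f*q[0]/q[2]); v=int(p['cy']+f*q[1]/q[2]); print(u,v)
    ims.append(cv2.resize(p['pixels'][v-50:v+40,u-32:u+33],None,fx=6,fy=6,interpolation=cv2.INTER_CUBIC))
cv2.imwrite('pics/ins.png',np.hstack(ims)[:,:,::-1])
E
```

```text
[0.45686568 0.08199423 0.17006277] 6.225
scene gauge_tip [0.4575 0.0837 0.0866] 0.57
scene head_b_mouth [ 0.6064 -0.1     0.0796] 0.96
scene head_b_mouth [0.4572 0.0799 0.0754] 0.91
scene head_b_mouth [0.2041 0.34   0.0773] 0.77
scene gauge_grip [0.4577 0.0791 0.1851] 0.74
scene head_b_mid [0.2058 0.3471 0.0411] 0.96
scene head_b_mid [ 0.6045 -0.1044  0.0374] 0.82
scene head_b_mid [0.4555 0.0832 0.036 ] 0.72
360 243
side gauge_tip [0.4551 0.0803 0.0871] 0.6
side gauge_tip [0.6753 0.0731 0.0792] 0.54
side head_b_mouth [0.4581 0.086  0.0758] 0.85
side head_b_mouth [ 0.607  -0.1017  0.0758] 0.59
side head_b_mouth [0.2041 0.3398 0.0762] 0.56
side gauge_grip [0.4542 0.0804 0.1855] 0.64
side head_b_mid [0.4578 0.0847 0.0378] 0.95
side head_b_mid [ 0.6053 -0.1032  0.0356] 0.92
side head_b_mid [0.2069 0.3423 0.0332] 0.92
312 257
```

View pics/ins.png

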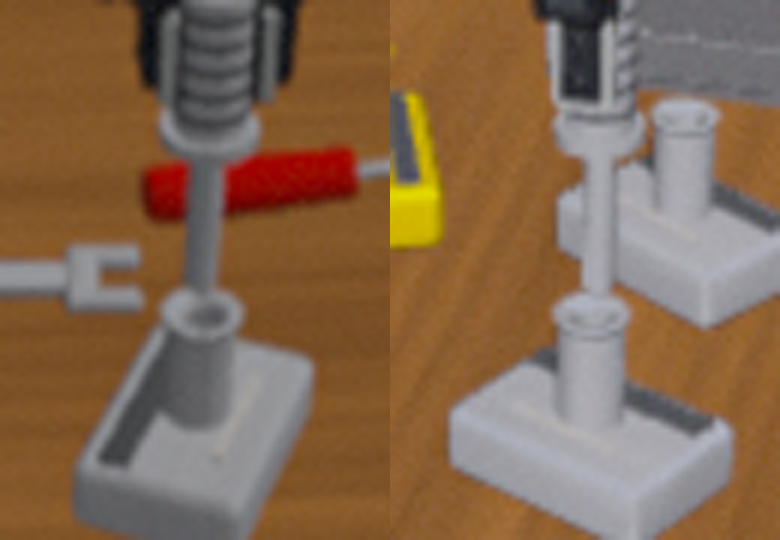

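In the scene crop the tip (200,293) sits over the mouth (203,312). In the side crop the tip (600,290) is about 3 mm short in x of the mouth (591,312). I'll shift +2.5 mm in x and insert gently.

move_arm:
  targets:
    - [[-2.5,0.5,0],[0,0,0],1]
    - [[-2.5,0.5,8],[0,0,0],1]
    - [[-2.5,0.5,16],[0,0,0],1]
    - [[-2.5,0.5,24],[0,0,0],1]
    - [[-2.5,0.5,24],[0,0,0],1]

```text
clock: 7.35
tcp_pos: [0.459, 0.0825, 0.1454]
orientation: [-0.001, 0.0, 1.0, 0.0]
wrist_force: [0.2, 0.0, -1.3]
finger_gap: 0.0246
grip_force: 59.0
```

move_arm:
  targets:
    - [[0,0,10],[0,0,0],1]
    - [[0,0,20],[0,0,0],1]
    - [[0,0,28],[0,0,0],1]
    - [[0,0,28],[0,0,0],1]

```text
clock: 7.85
tcp_pos: [0.459, 0.0825, 0.1175]
orientation: [-0.001, 0.0, 1.0, 0.0]
wrist_force: [-1.1, -0.1, -2.2]
finger_gap: 0.0249
grip_force: 59.0
```

move_arm:
  targets:
    - [[0,0,3],[0,0,0],1]
    - [[0,0,6],[0,0,0],1]
    - [[0,0,9],[0,0,0],1]
    - [[0,0,9],[0,0,0],1]

```text
clock: 8.35
tcp_pos: [0.4606, 0.0825, 0.1115]
orientation: [0.002, -0.0, 1.0, -0.0]
wrist_force: [-4.2, -0.3, 15.5]
finger_gap: 0.0246
grip_force: 61.1
```

move_arm:
  targets:
    - [[0,0,2],[0,0,0],1]
    - [[0,0,2],[0,0,0],1]

```text
clock: 8.6
tcp_pos: [0.4623, 0.0825, 0.111]
orientation: [0.004, -0.0, 1.0, -0.0]
wrist_force: [-2.8, -0.1, 21.4]
finger_gap: 0.0249
grip_force: 61.7
```

```bash
python3 - <<'E'
from h import *
s=env.get_state(); print(s['tcp_pos'],s['wrist_force']); ims=[]
for c in ['scene','side']:
    p=env.read_camera(c)
    M=np.array(p['extrinsics']); f=240/np.tan(np.radians(p['fovy']/2)); q=M[:3,:3]@[.458,.082,.08]+M[:3,3]
    u=int(p['cx']-f*q[0]/q[2]); v=int(p['cy']+f*q[1]/q[2])
    ims.append(cv2.resize(p['pixels'][v-50:v+40,u-32:u+33],None,fx=6,fy=6,interpolation=cv2.INTER_CUBIC))
cv2.imwrite('pics/ins2.png',np.hstack(ims)[:,:,::-1])
E
```

```text
[0.46228688 0.08251073 0.11102719] [-2.81539908 -0.05694489 21.38873359]
```

View pics/ins2.png

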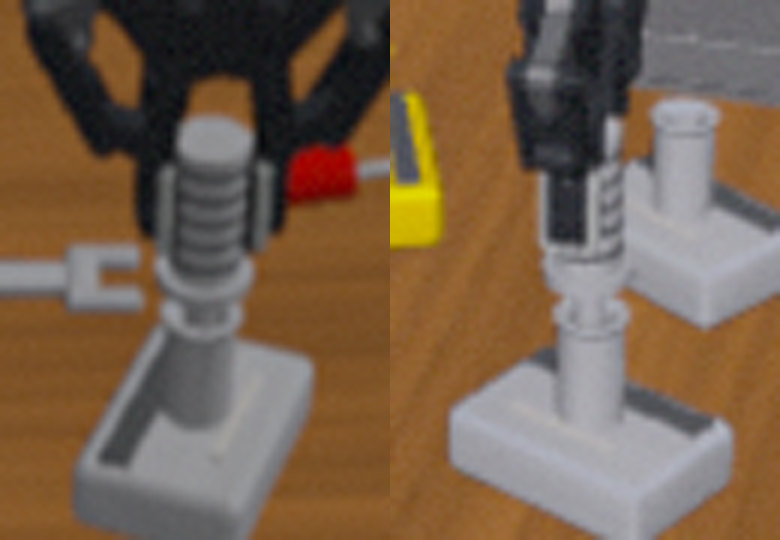

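Both crops show the collar about 16 mm above the lip, with a solid stop at the predicted stub depth. So head B has a stub and goes to the tray. I'll withdraw and try head A.

move_arm:
  targets:
    - [[0,0,-30],[0,0,0],1]
    - [[0,0,-60],[0,0,0],1]
    - [[0,0,-80],[0,0,0],1]
    - [[0,0,-80],[0,0,0],1]

```text
clock: 9.2
tcp_pos: [0.4608, 0.0825, 0.1888]
orientation: [0.002, -0.0, 1.0, -0.0]
wrist_force: [0.2, -0.6, -2.7]
finger_gap: 0.025
grip_force: 59.1
```

move_arm:
  targets:
    - [[1,-50,0],[0,0,0],1]
    - [[3,-105,0],[0,0,0],1]
    - [[5,-160,0],[0,0,0],1]
    - [[5,-164,0],[0,0,0],1]
    - [[5,-164,13],[0,0,0],1]

```text
clock: 9.82
tcp_pos: [0.4547, -0.0818, 0.1736]
orientation: [0.0, 0.001, 1.0, 0.0]
wrist_force: [-0.2, -0.4, -1.9]
finger_gap: 0.0248
grip_force: 59.6
```

move_arm:
  targets:
    - [[0,0,0],[0,0,0],1]
    - [[0,0,0],[0,0,0],1]

```text
clock: 10.07
tcp_pos: [0.4542, -0.0802, 0.1738]
orientation: [-0.0, -0.001, 1.0, 0.0]
wrist_force: [-0.7, 0.1, -2.1]
finger_gap: 0.0246
grip_force: 59.6
```

```bash
python3 - <<'E'
from h import *
s=env.get_state(); print(s['tcp_pos'],s['orientation'],s['clock']); ims=[]
for c in ['scene','side']:
    p=env.read_camera(c)
    for n in ['gauge_tip','head_b_mouth','gauge_grip','head_b_mid']:
        for d in env.landmark_of(n,p)[:4]: print(c,n,np.round(d['centre'],4),round(d['confidence'],2))
    M=np.array(p['extrinsics']); f=240/np.tan(np.radians(p['fovy']/2)); q=M[:3,:3]@[.4545,-.0815,.08]+M[:3,3]
    u=int(p['cx']-f*q[0]/q[2]); v=int(p['cy']+f*q[1]/q[2])
    ims.append(cv2.resize(p['pixels'][v-50:v+40,u-32:u+33],None,fx=6,fy=6,interpolation=cv2.INTER_CUBIC))
cv2.imwrite('pics/ins3.png',np.hstack(ims)[:,:,::-1])
E
```

```text
[ 0.45423724 -0.08017907  0.17382442] [-4.57823047e-04 -1.06627977e-03  9.99999291e-01  2.68643702e-04] 10.075
scene gauge_tip [ 0.4478 -0.0783  0.0906] 0.64
scene head_b_mouth [0.4571 0.0779 0.078 ] 0.87
scene head_b_mouth [0.2018 0.3388 0.0778] 0.74
scene head_b_mouth [ 0.607  -0.1071  0.0771] 0.65
scene gauge_grip [ 0.4538 -0.0816  0.1903] 0.75
scene head_b_mid [0.4561 0.0843 0.0366] 0.97
scene head_b_mid [0.206  0.3484 0.0407] 0.89
scene head_b_mid [ 0.6067 -0.1042  0.0386] 0.66
side gauge_tip [ 0.4478 -0.0833  0.0917] 0.8
side head_b_mouth [0.4572 0.0834 0.0755] 0.8
side head_b_mouth [ 0.6084 -0.1008  0.0767] 0.8
side head_b_mouth [0.206  0.3386 0.0753] 0.56
side gauge_grip [ 0.4518 -0.0783  0.1899] 0.69
side head_b_mid [0.4558 0.0821 0.0358] 0.86
side head_b_mid [0.2078 0.3443 0.0366] 0.71
side head_b_mid [ 0.6092 -0.1045  0.0351] 0.55
```

View pics/ins3.png

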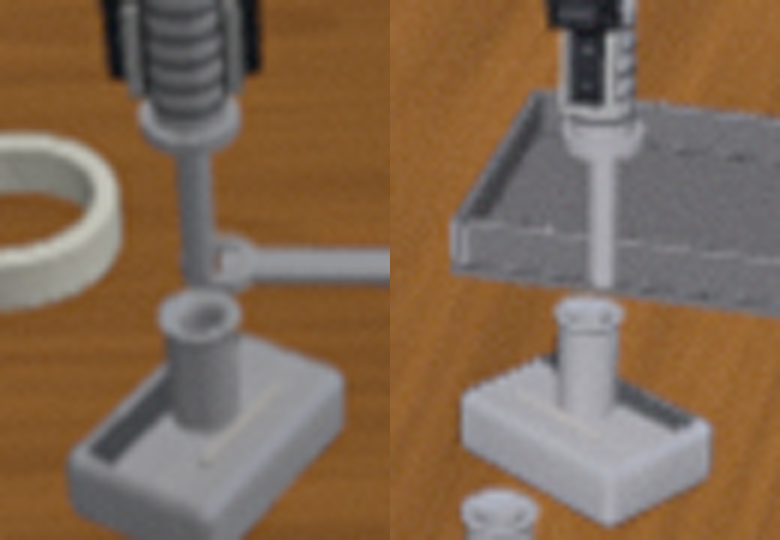

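In the side crop the tip (601,283) is about 4 mm short in x of the mouth (589,312). In the scene crop the tip (197,283) is about 1 mm left of the mouth (202,312). I'll correct and insert.

move_arm:
  targets:
    - [[-4,1,0],[0,0,0],1]
    - [[-4,1,8],[0,0,0],1]
    - [[-4,1,16],[0,0,0],1]
    - [[-4,1,22],[0,0,0],1]
    - [[-4,1,26],[0,0,0],1]

```text
clock: 11.2
tcp_pos: [0.459, -0.0808, 0.148]
orientation: [0.0, 0.0, 1.0, -0.0]
wrist_force: [1.7, -1.8, -0.3]
finger_gap: 0.0247
grip_force: 59.6
```

move_arm:
  targets:
    - [[0,0,2],[0,0,0],1]
    - [[0,0,2],[0,0,0],1]

```text
clock: 11.45
tcp_pos: [0.4585, -0.0805, 0.1462]
orientation: [-0.0, 0.0, 1.0, 0.0]
wrist_force: [1.4, -0.1, -2.2]
finger_gap: 0.0251
grip_force: 59.6
```

move_arm:
  targets:
    - [[0,0,10],[0,0,0],1]
    - [[0,0,20],[0,0,0],1]
    - [[0,0,28],[0,0,0],1]
    - [[0,0,28],[0,0,0],1]

```text
clock: 11.95
tcp_pos: [0.4579, -0.0803, 0.1173]
orientation: [-0.001, 0.0, 1.0, 0.0]
wrist_force: [0.5, -0.1, -2.2]
finger_gap: 0.0247
grip_force: 59.6
```

move_arm:
  targets:
    - [[0,0,4],[0,0,0],1]
    - [[0,0,8],[0,0,0],1]
    - [[0,0,11],[0,0,0],1]
    - [[0,0,11],[0,0,0],1]

```text
clock: 12.45
tcp_pos: [0.4607, -0.0808, 0.1106]
orientation: [0.003, -0.0, 1.0, -0.001]
wrist_force: [-2.0, 1.8, 20.0]
finger_gap: 0.0248
grip_force: 61.8
```

Head A stops at the same depth under a solid 20 N, so it has a stub too and both heads go in the tray. First the gauge goes back in its holder.

move_arm:
  targets:
    - [[0,0,-30],[0,0,0],1]
    - [[0,0,-60],[0,0,0],1]
    - [[0,0,-98],[0,0,0],1]
    - [[0,0,-98],[0,0,0],1]

```text
clock: 12.95
tcp_pos: [0.4603, -0.081, 0.208]
orientation: [0.003, -0.0, 1.0, -0.001]
wrist_force: [0.4, 0.3, -1.8]
finger_gap: 0.0247
grip_force: 59.5
```

move_arm:
  targets:
    - [[-45,32,0],[0,0,0],1]
    - [[-90,64,0],[0,0,0],1]
    - [[-135,96,0],[0,0,0],1]
    - [[-180,128,0],[0,0,0],1]
    - [[-220,154,0],[0,0,0],1]

```text
clock: 13.58
tcp_pos: [0.6792, 0.075, 0.2032]
orientation: [-0.001, -0.0, 1.0, 0.0]
wrist_force: [0.7, -0.3, -1.3]
finger_gap: 0.0244
grip_force: 59.6
```

move_arm:
  targets:
    - [[0,0,0],[0,0,0],1]
    - [[0,0,12],[0,0,0],1]
    - [[0,0,12],[0,0,0],1]
    - [[0,0,12],[0,0,0],1]

```text
clock: 14.08
tcp_pos: [0.6777, 0.0727, 0.1936]
orientation: [-0.0, 0.001, 1.0, -0.0]
wrist_force: [0.5, -0.1, -1.2]
finger_gap: 0.0247
grip_force: 59.6
```

```bash
python3 - <<'E'
from h import *
s=env.get_state(); print(s['tcp_pos'],s['orientation'],s['clock']); ims=[]
for c in ['scene','side']:
    p=env.read_camera(c)
    for n in ['gauge_tip','holder_top','gauge_grip','head_a_mid']:
        for d in env.landmark_of(n,p)[:4]: print(c,n,np.round(d['centre'],4),round(d['confidence'],2))
    M=np.array(p['extrinsics']); f=240/np.tan(np.radians(p['fovy']/2)); q=M[:3,:3]@[.678,.074,.08]+M[:3,3]
    u=int(p['cx']-f*q[0]/q[2]); v=int(p['cy']+f*q[1]/q[2]); print(u,v)
    ims.append(cv2.resize(p['pixels'][v-50:v+40,u-32:u+33],None,fx=6,fy=6,interpolation=cv2.INTER_CUBIC))
cv2.imwrite('pics/ins4.png',np.hstack(ims)[:,:,::-1])
E
```

```text
[0.67768686 0.07273232 0.19361403] [-1.07540612e-04  5.16974761e-04  9.99999861e-01 -4.74344423e-06] 14.075
scene gauge_tip [0.6715 0.0764 0.1129] 0.87
scene holder_top [0.6805 0.0722 0.0801] 0.86
scene gauge_grip [0.6769 0.0705 0.2076] 0.71
scene head_a_mid [ 0.453  -0.0809  0.0415] 0.88
371 321
side gauge_tip [0.6712 0.072  0.1134] 0.86
side gauge_tip [ 0.4535 -0.0787  0.0374] 0.33
side gauge_tip [0.456  0.0857 0.0776] 0.31
side holder_top [0.674  0.0728 0.0792] 0.92
side gauge_grip [0.6756 0.0742 0.2093] 0.76
side head_a_mid [ 0.4522 -0.0771  0.0364] 0.98
222 243
```

View pics/ins4.png

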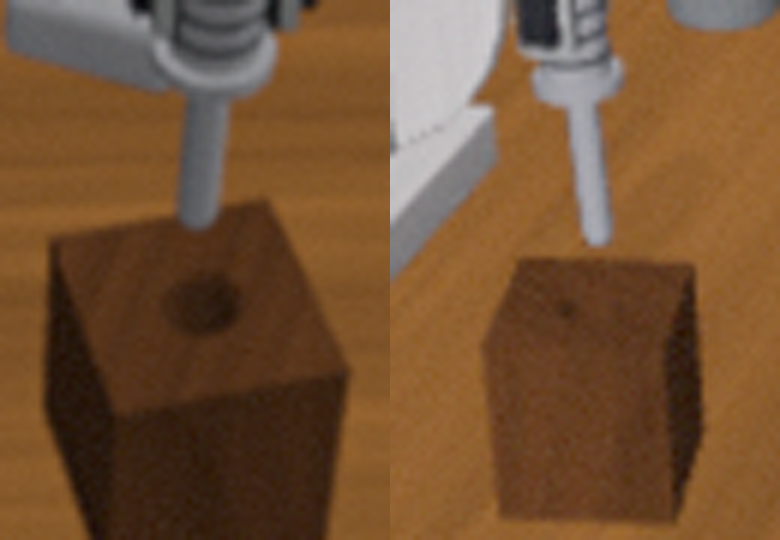

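The crops show the tip at (197,225) in the scene view, just short of the hole (203,302). The landmarks put the tip about 6 mm towards the robot from the grip, so the gauge pivoted about 3.5° in the pads. I'll turn the tool to undo that and re-measure.

move_arm:
  targets:
    - [[0,0.5,0],[0,-0.35,0],1]
    - [[0,0.5,0],[0,-0.35,0],1]
    - [[0,0.5,0],[0,-0.35,0],1]

```text
clock: 14.95
tcp_pos: [0.6786, 0.074, 0.1937]
orientation: [0.03, -0.0, 1.0, -0.0]
wrist_force: [-0.8, 0.4, -2.6]
finger_gap: 0.0246
grip_force: 59.6
```

```bash
python3 - <<'E'
from h import *
s=env.get_state(); print(s['tcp_pos'],s['orientation'],s['clock'])
for c in ['scene','side']:
    p=env.read_camera(c)
    for n in ['gauge_tip','holder_top','gauge_grip']:
        for d in env.landmark_of(n,p)[:1]: print(c,n,np.round(d['centre'],4),round(d['confidence'],2))
for t in ([.6775,.0735,.165],[.6775,.0735,.135],[.6775,.0735,.106],[.6775,.0735,.099]): print(totool(t,s).round(1))
E
```

```text
[0.67855662 0.07397001 0.1936576 ] [ 3.03406749e-02 -1.35230187e-06  9.99539615e-01 -3.71644343e-05] 14.95
scene gauge_tip [0.6766 0.0789 0.107 ] 0.87
scene holder_top [0.6777 0.0687 0.0779] 0.78
scene gauge_grip [0.6792 0.0697 0.2092] 0.92
side gauge_tip [0.4578 0.0849 0.0366] 0.59
side holder_top [0.6735 0.0692 0.0792] 0.83
side gauge_grip [0.6768 0.0714 0.209 ] 0.75
[ 2.8 -0.5 28.5]
[ 4.6 -0.5 58.5]
[ 6.4 -0.5 87.4]
[ 6.8 -0.5 94.4]
```

move_arm:
  targets:
    - [[1,-0.5,12],[0,0,0],1]
    - [[2.5,-0.5,24],[0,0,0],1]
    - [[3,-0.5,32],[0,0,0],1]
    - [[3.5,-0.5,38],[0,0,0],1]
    - [[3.5,-0.5,38],[0,0,0],1]

```text
clock: 15.98
tcp_pos: [0.6769, 0.0735, 0.1545]
orientation: [0.03, -0.0, 1.0, -0.0]
wrist_force: [0.6, -0.1, -1.1]
finger_gap: 0.0245
grip_force: 59.6
```

move_arm:
  targets:
    - [[1,0,15],[0,0,0],1]
    - [[2,0,30],[0,0,0],1]
    - [[2.5,0,42],[0,0,0],1]
    - [[3,0,50],[0,0,0],1]
    - [[3,0,50],[0,0,0],1]

```text
clock: 16.6
tcp_pos: [0.6768, 0.0735, 0.104]
orientation: [0.03, 0.0, 1.0, 0.0]
wrist_force: [-0.5, -1.2, -0.3]
finger_gap: 0.0249
grip_force: 59.6
```

move_arm:
  targets:
    - [[0,0,2],[0,0,0],1]
    - [[0,0,4],[0,0,0],1]
    - [[0,0,4],[0,0,0],1]

```text
clock: 16.98
tcp_pos: [0.6778, 0.0735, 0.1013]
orientation: [0.031, 0.0, 1.0, -0.0]
wrist_force: [0.3, -0.4, -1.4]
finger_gap: 0.0247
grip_force: 59.6
```

move_arm:
  targets:
    - [[0,0,2],[0,0,0],1]
    - [[0,0,2],[0,0,0],1]
    - [[0,0,2],[0,0,0],0.3]
    - [[0,0,2],[0,0,0],-0.3]
    - [[0,0,2],[0,0,0],-0.6]

```text
clock: 17.6
tcp_pos: [0.6778, 0.0735, 0.0991]
orientation: [0.031, 0.0, 1.0, -0.0]
wrist_force: [0.4, 0.3, -0.8]
finger_gap: 0.0654
grip_force: 0.0
```

move_arm:
  targets:
    - [[0,0,2],[0,0,0],-0.8]
    - [[0,0,2],[0,0,0],-0.8]
    - [[0,0,-40],[0,0,0],-0.8]
    - [[0,0,-100],[0,0,0],-0.8]
    - [[0,0,-120],[0,0.35,0],-0.8]

```text
clock: 18.23
tcp_pos: [0.6714, 0.0737, 0.2246]
orientation: [0.003, -0.0, 1.0, -0.0]
wrist_force: [1.6, -0.2, -0.5]
finger_gap: 0.0765
grip_force: 0.0
```

```bash
python3 - <<'E'
from h import *
s=env.get_state(); print(s['tcp_pos'],s['orientation'],s['clock'],s['joint_pos'])
for c in ['wrist','scene','side']:
    p=env.read_camera(c); save(p,'rel_'+c)
    for n in ['gauge_tip','holder_top','gauge_grip','head_a_mouth','tray_mid']:
        for d in env.landmark_of(n,p)[:2]: print(c,n,np.round(d['centre'],4),round(d['confidence'],2))
E
```

```text
[0.6713525  0.07365102 0.224567  ] [ 3.25661766e-03 -1.30183204e-04  9.99994688e-01 -2.95915958e-05] 18.225 [-9.46353062e-03  5.14060518e-01  3.32079153e-01  1.38230145e+00
  3.30467619e-06 -9.72388765e-03]
wrist gauge_grip [0.6727 0.0764 0.111 ] 0.93
wrist tray_mid [ 0.4474 -0.3205  0.0074] 0.67
scene holder_top [0.6779 0.072  0.0801] 0.57
scene gauge_grip [0.6764 0.0702 0.1158] 0.72
scene head_a_mouth [ 0.4486 -0.0783  0.0817] 0.64
scene head_a_mouth [ 0.6934 -0.2949  0.    ] 0.62
scene tray_mid [ 0.4506 -0.3194  0.0045] 0.61
side holder_top [0.6743 0.0736 0.0791] 0.93
side holder_top [ 0.4505 -0.0804  0.0738] 0.7
side gauge_grip [0.6751 0.0736 0.1164] 0.58
side head_a_mouth [ 0.451  -0.0811  0.074 ] 0.72
side head_a_mouth [0.6743 0.0715 0.1129] 0.61
side tray_mid [ 0.4475 -0.3163  0.0059] 0.63
```

The gauge is seated, with its grip point at z ≈ 0.114. Next is head A.

move_arm:
  targets:
    - [[45,-31,0],[0,0,0],-0.8]
    - [[90,-62,0],[0,0,0],-0.8]
    - [[135,-93,0],[0,0,0],-0.8]
    - [[180,-124,0],[0,0,0],-0.8]
    - [[219,-154,20],[0,0,0],-0.8]

```text
clock: 19.75
tcp_pos: [0.4511, -0.0817, 0.2002]
orientation: [0.002, -0.0, 1.0, -0.001]
wrist_force: [-0.1, -0.9, -0.7]
finger_gap: 0.0766
grip_force: 0.0
```

move_arm:
  targets:
    - [[0,0,0],[0,0,0],-0.8]
    - [[0,0,0],[0,0,0],-0.8]
    - [[0,0,0],[0,0,0],-0.8]

```text
clock: 20.12
tcp_pos: [0.4529, -0.0804, 0.1996]
orientation: [0.001, -0.001, 1.0, -0.0]
wrist_force: [0.7, 0.3, 0.7]
finger_gap: 0.0766
grip_force: 0.0
```

```bash
cat >> h.py <<'E'
def yaw(p,mask,z,s):
    cn,_=cv2.findContours(mask.astype(np.uint8),0,1); cn=max(cn,key=cv2.contourArea)
    c=plane(p,cn[:,0],z,s); m=np.zeros((400,400),np.uint8)
    o=c.mean(0); cv2.fillPoly(m,[((c-o)*1000+200).astype(np.int32)],255)
    l=cv2.HoughLinesP(cv2.Canny(m,50,150),1,np.pi/360,18,minLineLength=30,maxLineGap=4)
    return [(round(float(np.hypot(x2-x1,y2-y1))),round(float(np.degrees(np.arctan2(y2-y1,x2-x1))),1)) for x1,y1,x2,y2 in l[:,0]]
E
python3 - <<'E'
from h import *
s=env.get_state(); p=env.read_camera('wrist'); save(p,'w5')
print(s['tcp_pos'],s['orientation'],s['clock'],s['joint_pos'])
for n in ['head_a_mouth','head_a_mid']:
    for d in env.landmark_of(n,p)[:4]: print(n,np.round(d['centre'],4),round(d['confidence'],2),totool(d['centre'],s).round(1))
for m in env.regions_of('head_a_mid',p)[:4]:
    k=m['mask']; v,u=np.nonzero(k); print(m['confidence'],u.mean(),v.mean(),yaw(p,k,.03,s))
for d in env.landmark_of('tray_mid',p)[:1]+env.regions_of('tray_mid',p)[:1]:
    print(d.get('centre'), yaw(p,d['mask'],.03,s) if 'mask' in d else '')
E
```

```text
[ 0.45292763 -0.08040016  0.19959651] [ 9.97427442e-04 -5.00406925e-04  9.99999341e-01 -2.71154690e-04] 20.125 [-3.50598032e-01  1.03100549e-01 -2.97890736e-01  1.16774536e+00
  1.76863174e-04 -3.51598664e-01]
head_a_mouth [ 0.4515 -0.0799  0.0761] 0.84 [  1.7   0.6 123.5]
head_a_mid [ 0.4515 -0.0765  0.0381] 0.8 [  1.7   4.  161.5]
0.56 316.9276911468813 213.07381790744466 [(61, -33.7), (39, 57.5), (45, -32.3), (52, 58.5), (39, -30.5)]
[0.4476, -0.3183, 0.0104] 
None [(33, -1.7), (69, -1.7), (56, 90.0), (35, -1.6), (51, 90.0)]
```

move_arm:
  targets:
    - [[1,1,50],[0,0,0],-0.8]
    - [[1,1,100],[0,0,0],-0.8]
    - [[1,1,140],[0,0,0],-0.8]
    - [[1,1,164],[0,0,0],-0.8]
    - [[1,1,164],[0,0,0],0]

```text
clock: 21.05
tcp_pos: [0.4489, -0.0788, 0.0333]
orientation: [-0.002, -0.0, 1.0, 0.001]
wrist_force: [-0.4, 1.0, 0.2]
finger_gap: 0.0607
grip_force: 0.0
```

move_arm:
  targets:
    - [[0,0,0],[0,0,0],0.3]
    - [[0,0,0],[0,0,0],1]
    - [[0,0,0],[0,0,0],1]
    - [[0,0,0],[0,0,0],1]
    - [[0,0,0],[0,0,0],1]

```text
clock: 21.68
tcp_pos: [0.4518, -0.0801, 0.0363]
orientation: [0.002, 0.0, 1.0, -0.001]
wrist_force: [-0.7, -1.1, 6.8]
finger_gap: 0.0249
grip_force: 56.7
```

move_arm:
  targets:
    - [[0,0,-20],[0,0,0],1]
    - [[0,0,-50],[0,0,0],1]
    - [[0,0,-75],[0,0,0],1]
  squeeze: 90

```text
clock: 22.05
tcp_pos: [0.4501, -0.0793, 0.1106]
orientation: [-0.0, 0.0, 1.0, 0.0]
wrist_force: [-0.3, -0.3, -2.8]
finger_gap: 0.0245
grip_force: 87.7
```

move_arm:
  targets:
    - [[-9,-48,0],[0,0,1],1]
    - [[-18,-96,0],[0,0,2],1]
    - [[-27,-144,0],[0,0,3],1]
    - [[-36,-192,0],[0,0,4],1]
    - [[-44.5,-239.5,0],[0,0,5],1]

```text
clock: 22.68
tcp_pos: [0.4947, -0.3202, 0.1095]
orientation: [-0.0, 0.425, 0.905, 0.0]
wrist_force: [0.8, 0.9, -2.7]
finger_gap: 0.0246
grip_force: 88.1
```

move_arm:
  targets:
    - [[0,0,0],[0,0,0.9],1]
    - [[0,0,0],[0,0,0.9],1]
    - [[0,0,0],[0,0,0.9],1]

```text
clock: 23.05
tcp_pos: [0.4946, -0.3181, 0.1096]
orientation: [-0.001, 0.491, 0.871, 0.0]
wrist_force: [0.2, 0.1, -3.0]
finger_gap: 0.0247
grip_force: 88.2
```

```bash
python3 - <<'E'
from h import *
s=env.get_state(); p=env.read_camera('wrist'); save(p,'w6')
print(s['tcp_pos'],s['orientation'],s['clock'],s['joint_pos'])
for d in env.landmark_of('head_a_mid',p)[:3]: print(np.round(d['centre'],4),totool(d['centre'],s).round(1))
for m in env.regions_of('head_a_mid',p)[:2]:
    k=m['mask']; v,u=np.nonzero(k); print(m['confidence'],u.mean(),v.mean(),yaw(p,k,.10,s))
for d in env.landmark_of('tray_mid',p)[:1]+env.regions_of('tray_mid',p)[:1]:
    print(d.get('centre'), yaw(p,d['mask'],.03,s) if 'mask' in d else '')
print(totool([.4965,-.3195,.043],s))
E
```

```text
[ 0.49456814 -0.31813059  0.10955022] [-5.62600015e-04  4.91052859e-01  8.71129573e-01  2.02101336e-04] 23.05 [-7.08172602e-01  4.00669033e-01 -1.32849810e-01  1.03845966e+00
  1.78664257e-04  3.18423403e-01]
[ 0.4934 -0.3167  0.1127] [ 1.8 -0.3 -3.1]
0.82 324.377938517179 275.8604150520968 [(52, 86.7), (49, -3.5)]
[0.4477, -0.319, 0.008] 
None [(53, 88.9), (38, 87.0), (42, -1.4), (92, -1.2), (68, -2.5), (48, 86.4), (30, 90.0)]
[-2.25021408  0.95713748 66.54742264]
```

move_arm:
  targets:
    - [[-1,1,20],[0,0,0],1]
    - [[-2,1,40],[0,0,0],1]
    - [[-2,1,55],[0,0,0],1]
    - [[-2,1,63],[0,0,0],1]
    - [[-2,1,66],[0,0,0],1]

```text
clock: 23.92
tcp_pos: [0.4968, -0.3201, 0.0436]
orientation: [-0.0, 0.492, 0.87, 0.0]
wrist_force: [0.3, 1.5, -3.8]
finger_gap: 0.0247
grip_force: 88.2
```

move_arm:
  targets:
    - [[0,0,1],[0,0,0],1]
    - [[0,0,1],[0,0,0],1]

```text
clock: 24.18
tcp_pos: [0.4972, -0.3205, 0.0434]
orientation: [0.001, 0.492, 0.87, -0.0]
wrist_force: [-0.8, 0.4, -3.2]
finger_gap: 0.0248
grip_force: 88.2
```

move_arm:
  targets:
    - [[0,0,1.5],[0,0,0],1]
    - [[0,0,2],[0,0,0],1]
    - [[0,0,2],[0,0,0],1]

```text
clock: 24.55
tcp_pos: [0.4972, -0.3205, 0.0423]
orientation: [0.001, 0.492, 0.87, -0.0]
wrist_force: [-1.9, 1.7, 5.6]
finger_gap: 0.0244
grip_force: 88.7
```

move_arm:
  targets:
    - [[0,0,0],[0,0,0],0.3]
    - [[0,0,0],[0,0,0],-0.3]
    - [[0,0,0],[0,0,0],-0.6]
    - [[0,0,0],[0,0,0],-0.8]
    - [[0,0,0],[0,0,0],-0.8]

```text
clock: 25.18
tcp_pos: [0.4968, -0.3202, 0.0408]
orientation: [-0.0, 0.492, 0.87, 0.0]
wrist_force: [0.2, -0.5, -0.8]
finger_gap: 0.0767
grip_force: 0.0
```

move_arm:
  targets:
    - [[0,0,-40],[0,0,0],-0.8]
    - [[0,0,-100],[0,0,0],-0.8]
    - [[0,0,-155],[0,0,0],-0.8]
    - [[0,0,-155],[0,0,0],-0.8]

```text
clock: 25.68
tcp_pos: [0.4993, -0.3222, 0.2014]
orientation: [0.005, 0.492, 0.87, -0.001]
wrist_force: [0.1, -0.0, -0.2]
finger_gap: 0.077
grip_force: 0.0
```

```bash
python3 - <<'E'
from h import *
s=env.get_state(); p=env.read_camera('wrist'); save(p,'w7')
print(s['tcp_pos'],s['orientation'],s['clock'])
for d in env.landmark_of('head_a_mid',p)[:3]+env.landmark_of('head_a_mouth',p)[:3]: print(np.round(d['centre'],4),d['confidence'])
for m in env.regions_of('head_a_mid',p)[:2]:
    k=m['mask']; v,u=np.nonzero(k); print(m['confidence'],u.mean(),v.mean(),yaw(p,k,.036,s))
for f in (.25,.5,.75,1): print(totool(np.array(s['tcp_pos'])*(1-f)+f*np.array([.458,.0825,.1975]),s).round(1))
E
```

```text
[ 0.49927523 -0.32221203  0.20142463] [ 0.00496821  0.49237962  0.87036587 -0.00093912] 25.675
[ 0.4977 -0.3187  0.045 ] 0.85
[ 0.4958 -0.3206  0.0828] 0.87Traceback (most recent call last):
  File "<stdin>", line 6, in <module>
  File "h.py", line 28, in yaw
    return [(round(float(np.hypot(x2-x1,y2-y1))),round(float(np.degrees(np.arctan2(y2-y1,x2-x1))),1)) for x1,y1,x2,y2 in l[:,0]]
                                                                                                                         ~^^^^^
TypeError: 'NoneType' object is not subscriptable
```

```bash
python3 - <<'E'
from h import *
s=env.get_state(); a=np.array([.4968,-.3202,.196]); print(s['tcp_pos'])
for f in (.25,.5,.75,1): print(Rt(s).inv().apply(f*(np.array([.458,.0825,.196])-a)).round(4)*1000)
E
```

```text
[ 0.49606867 -0.31955509  0.19417861]
[91.3 43.5  0.2]
[182.6  87.1   0.4]
[273.9 130.6   0.6]
[365.2 174.1   0.8]
```

move_arm:
  targets:
    - [[45,21.5,0],[0,0,0],-0.8]
    - [[91,43.5,0],[0,0,0],-0.8]
    - [[137,65,0],[0,0,0],-0.8]
    - [[182.5,87,0],[0,0,0],-0.8]
    - [[228,109,0],[0,0,0],-0.8]

```text
clock: 26.5
tcp_pos: [0.4714, -0.0668, 0.1939]
orientation: [-0.002, 0.493, 0.87, -0.0]
wrist_force: [0.3, -0.1, 0.1]
finger_gap: 0.0768
grip_force: 0.0
```

move_arm:
  targets:
    - [[45,21.5,0],[0,0,0],-0.8]
    - [[91,43.5,0],[0,0,0],-0.8]
    - [[137,65,0],[0,0,0],-0.8]
    - [[137,65,0],[0,0,0],-0.8]
    - [[137,65,0],[0,0,0],-0.8]

```text
clock: 27.12
tcp_pos: [0.4573, 0.0821, 0.1946]
orientation: [-0.001, 0.492, 0.871, -0.001]
wrist_force: [-0.3, -0.3, -0.5]
finger_gap: 0.0767
grip_force: 0.0
```

```bash
python3 - <<'E'
from h import *
s=env.get_state(); p=env.read_camera('wrist'); save(p,'w8')
print(s['tcp_pos'],s['orientation'],s['clock'],s['joint_pos'])
for n in ['head_a_mouth','head_a_mid']:
    for d in env.landmark_of(n,p)[:4]: print(n,np.round(d['centre'],4),round(d['confidence'],2),totool(d['centre'],s).round(1))
for m in env.regions_of('head_a_mid',p)[:4]:
    k=m['mask']; v,u=np.nonzero(k); print(m['confidence'],u.mean(),v.mean())
    try: print(yaw(p,k,.03,s))
    except Exception: pass
E
```

```text
[0.45730205 0.08211962 0.19464971] [-8.57591656e-04  4.92095367e-01  8.70540531e-01 -7.73484611e-04] 27.125 [ 4.95550442e-03  1.18143680e-01 -2.93109832e-01  1.16179967e+00
 -4.91487886e-04  1.03394699e+00]
head_a_mid [ 0.4477 -0.3184  0.0116] 0.7 [-338.3 -214.4  183.3]
```

```bash
python3 - <<'E'
from h import *
p=env.read_camera('wrist'); s=env.get_state()
for d in env.landmark_of('head_b_mouth',p)[:3]: print(np.round(d['centre'],4),totool(d['centre'],s).round(1))
for m in env.regions_of('head_b_mid',p)[:4]:
    k=m['mask']; v,u=np.nonzero(k); print(m['confidence'],u.mean(),v.mean(),rect(p,k,.03,s))
    try: print(yaw(p,k,.03,s))
    except Exception: pass
p=env.read_camera('side')
for d in env.landmark_of('head_b_mouth',p)[:3]: print(np.round(d['centre'],4))
E
```

```text
[0.4544 0.0823 0.078 ] [  2.9  -2.6 117.6]
[0.4559 0.0822 0.0399] [  2.1  -1.4 155.7]
0.92 314.4705363888189 212.70410475950644 (array([456.,  84.]), array([65., 94.]), 64.4)
[(62, -24.9), (53, 64.4), (38, 64.8), (52, -25.1)]
0.85 347.2742914979757 388.57085020242914 (array([579., -53.]), array([64., 29.]), 37.4)
[0.2023 0.3382 0.077 ]
[0.4586 0.0855 0.0753]
[ 0.6079 -0.1014  0.0759]
```

move_arm:
  targets:
    - [[0,-0.5,50],[0,0,0],-0.8]
    - [[0,-0.5,100],[0,0,0],-0.8]
    - [[0,-0.5,140],[0,0,0],-0.8]
    - [[0,-0.5,158],[0,0,0],-0.8]
    - [[0,-0.5,158],[0,0,0],0]
  squeeze: 60

```text
clock: 28.2
tcp_pos: [0.4562, 0.0818, 0.0366]
orientation: [-0.001, 0.493, 0.87, -0.001]
wrist_force: [-0.0, 0.2, 1.1]
finger_gap: 0.0607
grip_force: 0.0
```

move_arm:
  targets:
    - [[0,0,0],[0,0,0],0.3]
    - [[0,0,0],[0,0,0],1]
    - [[0,0,0],[0,0,0],1]
    - [[0,0,0],[0,0,0],1]
    - [[0,0,0],[0,0,0],1]

```text
clock: 28.82
tcp_pos: [0.458, 0.0819, 0.0382]
orientation: [0.0, 0.492, 0.87, 0.0]
wrist_force: [0.8, -1.1, -0.9]
finger_gap: 0.0257
grip_force: 60.4
```

move_arm:
  targets:
    - [[0,0,-20],[0,0,0],1]
    - [[0,0,-60],[0,0,0],1]
    - [[0,0,-110],[0,0,0],1]
    - [[0,0,-110],[0,0,0],1]
  squeeze: 90

```text
clock: 29.32
tcp_pos: [0.4603, 0.0822, 0.1513]
orientation: [0.003, 0.492, 0.87, 0.002]
wrist_force: [0.9, 0.3, -5.0]
finger_gap: 0.0248
grip_force: 95.2
```

```bash
python3 - <<'E'
from h import *
s=env.get_state(); print(s['tcp_pos'],s['orientation'])
for f in (.3,.6,1): print(totool(np.array(s['tcp_pos'])*(1-f)+f*np.array([.402,-.3165,.144]),s).round(1))
E
```

```text
[0.46032672 0.08217027 0.15134769] [0.00314035 0.49233851 0.87039606 0.00190484]
[-93.5 -76.6   2. ]
[-187.  -153.3    4.1]
[-311.6 -255.4    6.8]
```

move_arm:
  targets:
    - [[-37,-31,0],[0,0,0],1]
    - [[-75,-61,0],[0,0,0],1]
    - [[-112,-92,0],[0,0,0],1]
    - [[-150,-123,0],[0,0,0],1]
    - [[-187,-153,0],[0,0,0],1]

```text
clock: 29.95
tcp_pos: [0.4214, -0.1579, 0.1462]
orientation: [-0.001, 0.492, 0.87, 0.0]
wrist_force: [0.2, 0.1, -4.6]
finger_gap: 0.0249
grip_force: 95.4
```

move_arm:
  targets:
    - [[-31,-25,0],[0,0,1],1]
    - [[-62,-51,0],[0,0,2],1]
    - [[-93,-76,0],[0,0,3],1]
    - [[-124,-102,0],[0,0,4],1]
    - [[-124,-102,0],[0,0,5],1]

```text
clock: 30.58
tcp_pos: [0.3982, -0.3182, 0.1459]
orientation: [-0.001, 0.817, 0.577, -0.0]
wrist_force: [-0.0, 1.1, -4.2]
finger_gap: 0.0253
grip_force: 94.9
```

move_arm:
  targets:
    - [[0,0,0],[0,0,1],1]
    - [[0,0,0],[0,0,1.6],1]
    - [[0,0,0],[0,0,1.6],1]
    - [[0,0,0],[0,0,1.6],1]

```text
clock: 31.08
tcp_pos: [0.3988, -0.3153, 0.1469]
orientation: [-0.001, 0.887, 0.463, -0.0]
wrist_force: [1.0, -0.3, -4.2]
finger_gap: 0.0252
grip_force: 94.9
```

```bash
python3 - <<'E'
from h import *
s=env.get_state(); p=env.read_camera('wrist'); save(p,'w9')
print(s['tcp_pos'],s['orientation'],s['clock'],s['joint_pos'])
for d in env.landmark_of('head_a_mid',p)[:3]: print(np.round(d['centre'],4),totool(d['centre'],s).round(1))
for m in env.regions_of('head_a_mid',p)[:3]:
    k=m['mask']; v,u=np.nonzero(k); print(m['confidence'],u.mean(),v.mean(),rect(p,k,.14,s),rect(p,k,.036,s))
    try: print(yaw(p,k,.14,s),yaw(p,k,.036,s))
    except Exception: pass
print(totool([.402,-.3165,.046],s))
E
```

```text
[ 0.39875211 -0.31534335  0.14688621] [-8.42933947e-04  8.86593681e-01  4.62548278e-01 -1.59989062e-04] 31.075 [-8.27219815e-01  2.29433979e-01 -2.78339106e-01  1.06473437e+00
  1.28816111e-04  1.35263778e+00]
[ 0.4963 -0.3184  0.0444] [ 53.2  81.9 102.4]
0.96 429.32910835313794 162.50638148050348 (array([ 473., -294.]), array([56., 39.]), 86.8) (array([ 496., -319.]), array([95., 67.]), 86.8)
[(33, -1.7)] [(55, -3.1)]
[  0.85939575   3.49130596 100.88104504]
```

move_arm:
  targets:
    - [[1,3,35],[0,0,0],1]
    - [[1,3,65],[0,0,0],1]
    - [[1,3,85],[0,0,0],1]
    - [[1,3,96],[0,0,0],1]
    - [[1,3,99],[0,0,0],1]

```text
clock: 31.85
tcp_pos: [0.4021, -0.3167, 0.0485]
orientation: [-0.0, 0.887, 0.462, -0.0]
wrist_force: [0.2, 0.1, -3.0]
finger_gap: 0.0247
grip_force: 95.2
```

move_arm:
  targets:
    - [[0,0,2],[0,0,0],1]
    - [[0,0,4],[0,0,0],1]
    - [[0,0,4],[0,0,0],1]

```text
clock: 32.22
tcp_pos: [0.4024, -0.317, 0.0452]
orientation: [0.0, 0.887, 0.462, 0.0]
wrist_force: [1.1, 0.8, -4.1]
finger_gap: 0.025
grip_force: 95.2
```

move_arm:
  targets:
    - [[0,0,1],[0,0,0],1]
    - [[0,0,2],[0,0,0],1]
    - [[0,0,2],[0,0,0],1]

```text
clock: 32.6
tcp_pos: [0.4025, -0.3171, 0.0439]
orientation: [0.001, 0.887, 0.462, 0.0]
wrist_force: [-0.8, 1.4, 4.9]
finger_gap: 0.025
grip_force: 95.6
```

Contact at the expected height, so I'll release and rise.

move_arm:
  targets:
    - [[0,0,0],[0,0,0],0.3]
    - [[0,0,0],[0,0,0],-0.3]
    - [[0,0,0],[0,0,0],-0.6]
    - [[0,0,0],[0,0,0],-0.8]
    - [[0,0,0],[0,0,0],-0.8]

```text
clock: 33.22
tcp_pos: [0.4022, -0.3168, 0.0428]
orientation: [-0.0, 0.887, 0.462, 0.0]
wrist_force: [0.5, -0.2, 0.5]
finger_gap: 0.0769
grip_force: 0.0
```

move_arm:
  targets:
    - [[0,0,-40],[0,0,0],-0.8]
    - [[0,0,-100],[0,0,0],-0.8]
    - [[0,0,-155],[0,0,0],-0.8]
    - [[0,0,-190],[0,0,0],-0.8]
    - [[0,0,-190],[0,0,0],-0.8]

```text
clock: 33.85
tcp_pos: [0.4036, -0.3182, 0.2362]
orientation: [0.003, 0.887, 0.462, 0.001]
wrist_force: [-0.1, 0.1, -0.5]
finger_gap: 0.0768
grip_force: 0.0
```

move_arm:
  targets:
    - [[40,0,0],[0,0,0],-0.8]
    - [[80,0,0],[0,0,0],-0.8]
    - [[80,0,0],[0,0,0],-0.8]

```text
clock: 34.22
tcp_pos: [0.4485, -0.249, 0.2315]
orientation: [-0.001, 0.886, 0.463, -0.0]
wrist_force: [-1.2, -0.0, -0.4]
finger_gap: 0.0766
grip_force: 0.0
```

```bash
python3 - <<'E'
from h import *
s=env.get_state(); print(s['tcp_pos'],s['clock']); ims=[]
for c,uv in [('scene',((60,380),(215,375))),('side',((190,420),(180,340)))]:
    p=env.read_camera(c)
    for n in ['head_a_mid','gauge_grip']:
        for d in env.landmark_of(n,p)[:4]: print(c,n,np.round(d['centre'],4),round(d['confidence'],2))
    (a,b),(e,f)=((120,410),(215,375)) if c=='scene' else ((190,400),(170,290))
    ims.append(cv2.resize(p['pixels'][e:f,a:b],(800,None) if 0 else None,fx=790/(b-a),fy=790/(b-a)*.6,interpolation=cv2.INTER_CUBIC))
im=np.vstack(ims)[:600]; cv2.imwrite('pics/fin.png',im[:,:790,::-1]); print(im.shape)
E
```

```text
[ 0.44850359 -0.24904508  0.23152698] 34.225
scene head_a_mid [ 0.496 -0.321  0.048] 0.59
scene gauge_grip [0.679  0.0689 0.1148] 0.8
side head_a_mid [ 0.5013 -0.322   0.043 ] 0.88
side gauge_grip [0.6751 0.0718 0.1129] 0.81
side gauge_grip [ 0.4065 -0.315   0.0438] 0.35
(533, 790, 3)
```

View pics/fin.png

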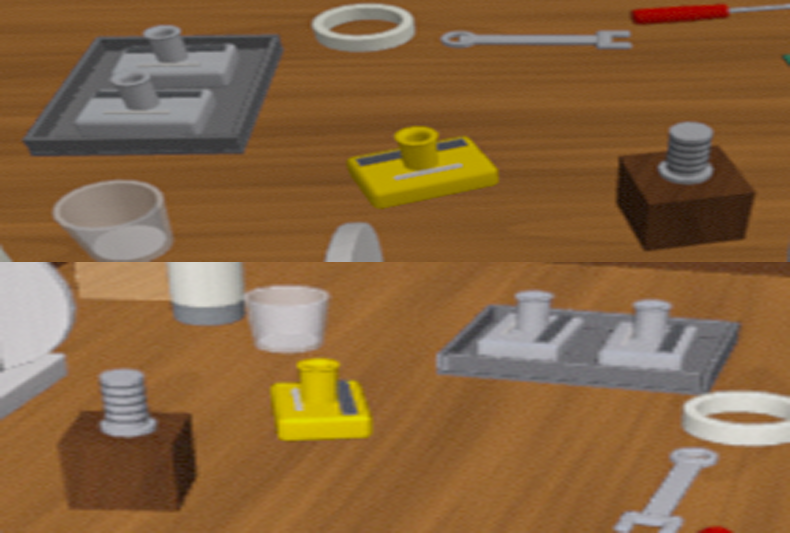

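Both views show the two heads upright in the tray, at (165,45) and (138,92) in the scene crop. The gauge is in its holder with the collar flat at (685,170), and the look-alike and bystanders have not moved. I'm handing the job in.

```bash
python3 -c "
from workcell import env
print(env.hand_in())"
```

```text
the job is handed in; nothing more can be done
None
```

The gauge stopped short in both heads, so both now stand upright in the grey tray; the gauge is back in its holder with the collar flat, and the job was handed in at about 34 s.

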